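Pass the sanding block through the dust-screen flap

TASK

Pass the brown brick-shaped block through the flap hatch of the low plywood screen, from the short dusty left part of its base board to the long clean right part, never over or round the screen: set it lengthwise before the hatch, push it half way under the flap, let go, then take it by the end that sticks out on the other side and draw it on. Leave it lying flat on the board with its tail end about 5 cm clear of the flap, the flap hanging shut and the other things on the bench where they are.

Things in the scene. Friction and masses are not known exactly. Their poses are not given: they have to be found in the camera images.
- block: plain brown brick-shaped hardwood block, 56 x 158 x 22 mm (its own x, y, z), about 130 g, loose, lying flat on the worktop near the dusty end of the base board. Origin: centre of its underside; y runs along its length, z up. Both ends are alike.
- hatch (a point): middle of the hatch floor (base board top, 13 mm above worktop), in the plywood screen's mid plane. x: level, through hatch from dusty (-) to clean side; y along screen; z up. Board: y +-85, x -120 to 250 mm. Screen: y +-85, x +-6, 90 mm high above board. Hatch: 84 mm wide (y +-42), 36 high. Steel feet 3 mm high at screen, x to +-26, beyond y +-59. Station is fixed.
- flap (a joint): hinge of the aluminium flap (88 mm wide, 4 thick, 38 long, 70 g) on the screen's clean face, covering the hatch; level axis at x 10, z 42 mm of the hatch frame. 0 rad = hanging shut; swings only to the clean side, to 1.55, and falls shut by its weight. Resting on the block it reads about 1.0 and its lower edge lies at x 44 mm: grasp the end that sticks out beyond that.
- flap_edge (a point): middle of the flap's free lower edge, 4 mm above the base board when shut
- thread_card: bystander: small white box-like thread card, 68 x 80 x 31 mm; origin: centre of its underside
- spool_5: bystander: standing thread spool, 55 mm across, 70 mm high; origin: centre of its underside
- tape_roll: bystander: roll of paper tape lying flat, 77 mm across, 19 mm high; origin: centre of its underside
- bone_folder: bystander: flat white bone folder lying on the bench, 49 x 153 x 9 mm; origin: centre of its underside
Not all that is in view belongs to the job. What is shaped like the block but black or pink is not meant.

How it is judged:
On the way:
1. the block lies let go part way through the hatch under the lifted flap, its leading end at least 30 mm past the screen (x of block in the frame of hatch between -0.045 and 0.08 m and value of joint flap above 0.5 rad and contact force between the fingers and block below 0.1 N and z of block in the frame of hatch below 0.018 m), for 0.2 s.
At the end, for the whole second after the job is handed in: The block lies flat (within 0.1 rad) and at rest on the clean part of the base board, its centre 130 to 240 mm past the screen's mid plane (so its tail is some 40 mm or more clear of the hanging flap) and within 70 mm of the board's middle line; the flap hangs shut (below 0.1 rad) (x of block in the frame of hatch between 0.13 and 0.24 m and y of block in the frame of hatch between -0.07 and 0.07 m and z of block in the frame of hatch between -0.004 and 0.006 m and angle between block's own z axis and vertical below 0.1 rad and value of joint flap below 0.1 rad and linear speed of block below 0.01 m/s); the robot touches nothing.
It fails at once if the block is carried over or round the screen (x of block in the frame of hatch between -0.04 and 0.04 m and (z of block in the frame of hatch above 0.05 m or y of block in the frame of hatch above 0.06 m or y of block in the frame of hatch below -0.06 m)).
It fails at once if a bystander is moved by more than 30 mm (distance of any of thread_card, spool_5, tape_roll, bone_folder from where it was at the start of the episode above 0.03 m).
It also fails if it takes over 51 s, if anything falls off the work surface, if the arm or the gripper's body presses on something with over 40 N, if the wrist force passes 120 N, or if a joint passes its speed limit or range.

ROBOT

A 7-joint arm with a two-finger parallel gripper is mounted at the origin on a cart in front of the work surface, level with it; the furniture and walls round the work are solid. World frame = base frame: x ahead of the robot, y to its left, z up, the work surface at z = 0. Lengths are in m, angles in rad, forces in N, time in s.
With the tool pointing down it reaches from about 0.4 to 0.85 m from the base axis. Payload 10.4 kg.
Tool frame: the origin (TCP) lies between the finger pads; the fingertips stand ahead of it and the grasp point (between the pads) lies 6 mm ahead of it (finger_overhang is the z of the fingertips in the tool frame, in m); z points along the fingers, y is the direction in which the jaws open and shut (so a half turn about z gives the same grasp; the last joint's range is limited). The gripper opens to 85 mm and grips with 20 to 120 N. Pads are 22 mm wide; open, the fingers measure 114 mm over their backs; the gripper's body (76 mm by 85 mm) begins 54 mm behind the grasp point. The pads swing forward as they close: fully open they stand 13 mm farther back than shut.
Start: joints at [-0.023, 0.332, -0.065, 1.46, 0.022, 1.35, -0.088], TCP at [0.625, 0, 0.256] pointing down, gripper open.
Joint ranges: [-2.6, 2.6], [-0.5, 2.12], [-1.47, 1.34], [0.16, 2.42], [-1.27, 4.41], [0.06, 2.06], [-2.6, 2.6]. Speed limits (rad/s): [2.22, 2.22, 2.79, 2.79, 3.14, 3.14, 3.14].

INTERFACE

Orientations are given as a unit quaternion [x, y, z, w].
In Python, from workcell import * gives the robot as it stands.
- The arm moves only by the shell command python3 -m creep 'ROWS' [FORCE]. ROWS is JSON, a list of rows, each a list of 7 numbers: the turn, a rotation vector about the tool's x, y, z in rad, then the shift along the tool's x, y, z in mm, then the closure in counts, from 0 (fully open) to 255 (shut). In form: [[wx, wy, wz, dx, dy, dz, claw], ...]. A call has 1 to 8 rows; each row shifts and turns the commanded pose from where the row before left it, along the tool's axes as they then stand; what a row does not reach is not made up. A row lasts 1/10 s, in which the tool goes at most 50 mm and 8.59 degrees, less where a joint would pass 70% of its speed; a pose out of reach is approached as far as the arm can. A call is refused whole if a number of a shift passes 50 or a number of a turn 0.15, either way. A call with a gripper value outside its range is refused whole. The fingers move at their own pace and stop on an object; FORCE is the grip in N (left out, the last holds). Time passes only in rows, so rows that do not move let the fingers close. It gives the time, the measured TCP pose, the force and the opening at its end, in the units of the state.
- get_obs(): the state, without advancing time (a new reading comes with each control period).
- camera(name): name is "scene" or "top"; returns (picture, depth): 400x640x3 uint8, blue, green, red; 400x640 float32, m along the optical axis (not along the pixel's ray), 0 where there is no reading.
- camera_model(name): a dict with "camera_matrix" (3x3 intrinsics, pixels), "R" (3x3) and "t" (3): a world point X has camera coordinates R X + t. Camera axes: x right, y down, z forward; pixel columns grow to the right and rows downward; lengths in m; the calibration is good to about 2 mm. A picture is of the moment at which its call begins. camera_model takes no time and is no camera call.
- hand_in(): hands the job in, once; it reports no verdict.
The state is a dict: "clock": time; "joint_pos": joint angles; "joint_velocities": joint speeds; "tau": joint torques, N m; "position": TCP position; "ee_rot": TCP orientation; "ft_force": force on the tool from outside, world axes, zero at the start; "torque": the same for the moment, N m; "grip_width": opening from 0.0 (shut) to 1.0 (fully open).
Only numpy, scipy, OpenCV 4.12 (cv2) and the standard library are available. Lean on these libraries where they do the work, as an engineer would, in place of code of your own. Each camera call takes 0.05 s, during which the arm holds its last target.

## Working session

There is one attempt and no reset: what is moved stays moved. The work goes in short steps, Python scripts to look and compute and a shell command to move; the robot and the scene stay as the last step left them, time stands still between calls to the robot, and variables do not carry over. Pictures are saved under pics/ and viewed, and the job is handed in when it is done.

```bash
mkdir -p pics; ls; python3 - <<'E'
from workcell import *
import cv2
print(get_obs())
for n in("scene","top"):
    p,d=camera(n); cv2.imwrite(f"pics/{n}0.png",p); import numpy as np; np.save(f"pics/{n}0.npy",d); print(camera_model(n))
E
```

```text
pics
{'clock': 0.0, 'joint_pos': array([-0.02259365,  0.3328478 , -0.0646718 ,  1.46097127,  0.02156219,
        1.34989612, -0.08844335]), 'joint_velocities': array([-4.77848276e-04,  7.48900913e-05, -3.43439122e-04, -1.05812625e-03,
        5.17934382e-04, -2.45213239e-03, -2.15577039e-04]), 'tau': array([ 4.98105128e-04, -6.25449800e+01,  4.97091911e-02, -3.91610491e+01,
        1.63588714e-02,  9.83294769e-03, -6.01235030e-06]), 'position': array([ 6.24647695e-01, -1.34288796e-05,  2.55516560e-01]), 'ee_rot': array([ 7.07093536e-01,  7.07119665e-01, -5.19288028e-04, -4.90776965e-04]), 'ft_force': array([-0.38141561, -0.16670222, -0.26195565]), 'torque': array([ 0.01583558, -0.02280549,  0.03583767]), 'grip_width': 1.0040302073544412}
{'camera_matrix': array([[438.24726311,   0.        , 315.83613471],
       [  0.        , 438.24726311, 194.46256472],
       [  0.        ,   0.        ,   1.        ]]), 'R': array([[-0.68299831, -0.73027106,  0.01474742],
       [-0.45752532,  0.41199521, -0.78799145],
       [ 0.56937149, -0.54494415, -0.61550953]]), 't': array([0.65367463, 0.13606044, 1.13849101])}
{'camera_matrix': array([[467.87539923,   0.        , 318.75490146],
       [  0.        , 467.87539923, 194.97631442],
       [  0.        ,   0.        ,   1.        ]]), 'R': array([[ 0.02478726, -0.99969203,  0.00120223],
       [-0.99508052, -0.02478827, -0.09591823],
       [ 0.09591849,  0.00118123, -0.99538849]]), 't': array([0.40014016, 0.57786507, 1.22230688])}
```

View pics/scene0.png

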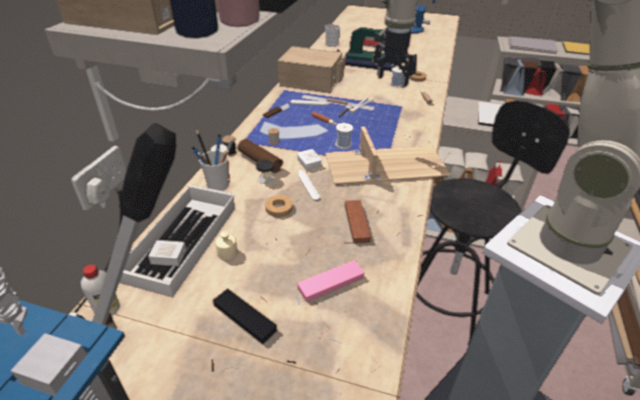

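View pics/top0.png

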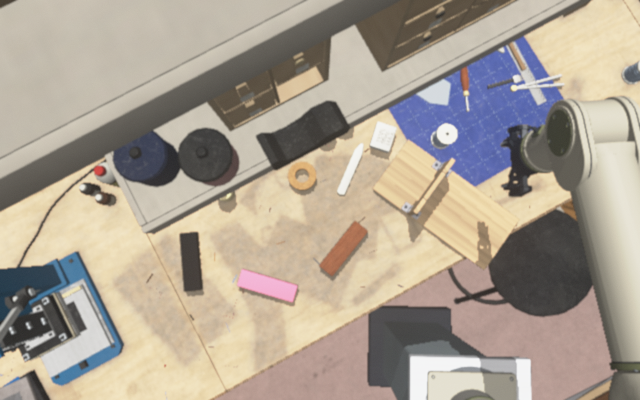

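In the top view there are three block-shaped things: black at (191,262), pink at (267,286) and brown at (344,249). The brown one fits the description. The screen is at about (428,187), and the dusty short part of its board is to the upper left. I'll confirm the block and measure from an enlarged crop.

```bash
python3 - <<'E'
import cv2
p=cv2.imread("pics/top0.png")
cv2.imwrite("pics/c1.png",cv2.resize(p[120:285,310:530],None,fx=3.6,fy=3.6,interpolation=cv2.INTER_CUBIC))
E
python3 - <<'E'
import cv2
p=cv2.imread("pics/scene0.png")
cv2.imwrite("pics/c2.png",cv2.resize(p[110:260,260:460],None,fx=4,fy=4,interpolation=cv2.INTER_CUBIC))
E
```

```text
(no output)
```

View pics/c1.png

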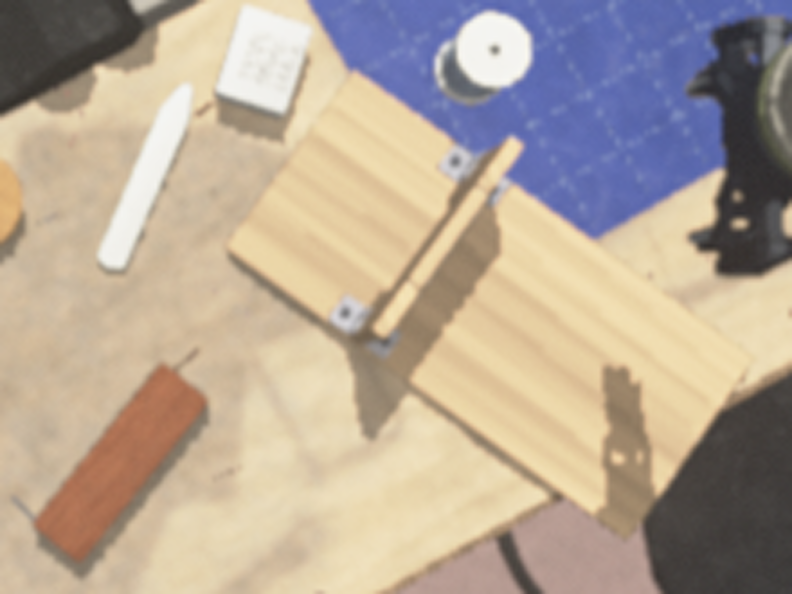

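View pics/c2.png

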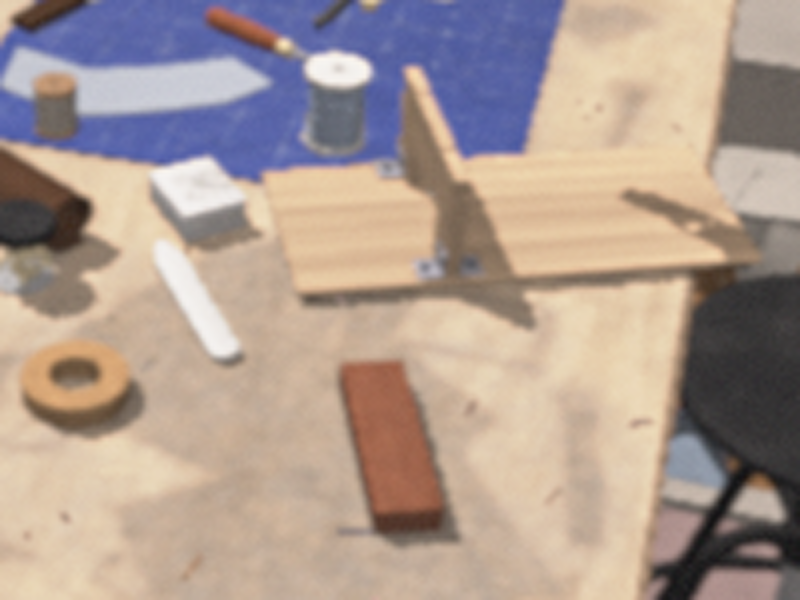

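The crop confirms it: the brown block's top corners are at about (165,366), (207,402), (80,560) and (38,522) in crop pixels. The board's corners are at about (352,70), (230,248), (627,538) and (750,360). Now I'll turn these into positions.

```bash
cat > h.py <<'E'
from workcell import *
import numpy as np,cv2
from scipy.spatial.transform import Rotation as Ro
def ray(name,u,v,z):
    m=camera_model(name);K=m["camera_matrix"];R=np.array(m["R"]);t=np.array(m["t"])
    d=R.T@np.linalg.solve(K,[u,v,1]);c=-R.T@t
    return c+d*(z-c[2])/d[2]
def crop(c,x0,y0,f): return ((c[0]+.5)/f-.5+x0,(c[1]+.5)/f-.5+y0)
def proj(name,X):
    m=camera_model(name);c=np.array(m["R"])@X+np.array(m["t"]);q=m["camera_matrix"]@c;return q[:2]/q[2]
E
python3 - <<'E'
from h import *
B=np.array([ray("top",*crop(c,310,120,3.6),.013) for c in [(352,70),(230,248),(627,538),(750,360)]])
print(B, np.linalg.norm(B-np.roll(B,-1,0),axis=1))
ex=(B[2]-B[1]+B[3]-B[0]);ex/=np.linalg.norm(ex);ey=np.array([-ex[1],ex[0],0])
c=B.mean(0); h=c-ex*.065
print("ex",ex,np.arctan2(ex[1],ex[0]),"hatch",h)
k=np.array([ray("top",*crop(q,310,120,3.6),.022) for q in [(165,366),(207,402),(80,560),(38,522)]])
print(k,np.linalg.norm(k-np.roll(k,-1,0),axis=1)); kc=k.mean(0);v=(k[0]-k[3]+k[1]-k[2]);v/=np.linalg.norm(v)
print("block",kc,"axis",v,np.arctan2(v[1],v[0])); print("in hatch",(kc-h)@ex,(kc-h)@ey)
# checks: screen top ends & scene view
for s in(-.085,.085):
    P=h+ey*s;P[2]=.103;print("screen top end pred crop",(proj("top",P)-[310,120])*3.6, (proj("scene",P)-[260,110])*4)
for x,y in[(-.12,-.085),(-.12,.085),(.25,-.085),(.25,.085)]:
    print("scene crop",(proj("scene",h+ex*x+ey*y)-[260,110])*4)
E
```

```text
[[ 0.72869181  0.17581444  0.013     ]
 [ 0.5903662   0.2666282   0.013     ]
 [ 0.38189    -0.0299207   0.013     ]
 [ 0.51585734 -0.12303979  0.013     ]] [0.1654724  0.36249631 0.1631515  0.36689558]
ex [-0.57762177 -0.81630453  0.        ] -2.18660859093313 hatch [0.59174675 0.12543033 0.013     ]
[[0.50014299 0.31466267 0.022     ]
 [0.47430288 0.28313444 0.022     ]
 [0.35647428 0.37452172 0.022     ]
 [0.38330101 0.40598465 0.022     ]] [0.04076445 0.14911477 0.04134719 0.14829616]
block [0.42855529 0.34457587 0.022     ] axis [ 0.78904627 -0.61433377  0.        ] -0.6615413376814974
in hatch -0.08462655627287927 -0.259797165550349
screen top end pred crop [375.18100007 333.0630324 ] [457.96673184 183.8894321 ]
screen top end pred crop [515.97893884 139.2605819 ] [407.22865852  69.12048634]
scene crop [290.81902866 294.4834649 ]
scene crop [256.7928125  172.89655538]
scene crop [760.5240779  261.53931056]
scene crop [685.81878886 146.36508528]
```

The block measures 41 mm wide against the stated 56, so I'll check that with depth and a colour mask.

```bash
python3 - <<'E'
from h import *
for n,roi in(("top",(200,290,300,385)),("scene",(190,255,335,385))):
    p=cv2.imread(f"pics/{n}0.png");d=np.load(f"pics/{n}0.npy")
    hsv=cv2.cvtColor(p,cv2.COLOR_BGR2HSV)
    r0,r1,c0,c1=roi
    m=np.zeros(p.shape[:2],np.uint8)
    s=hsv[r0:r1,c0:c1]
    m[r0:r1,c0:c1]=((s[...,1]>135)&((s[...,0]<11)|(s[...,0]>170))&(s[...,2]>40))*255
    cv2.imwrite(f"pics/m_{n}.png",cv2.resize(cv2.hconcat([p[r0:r1,c0:c1],cv2.cvtColor(m[r0:r1,c0:c1],cv2.COLOR_GRAY2BGR)]),None,fx=4,fy=4,interpolation=cv2.INTER_NEAREST))
    M=camera_model(n);K=M["camera_matrix"];R=np.array(M["R"]);t=np.array(M["t"])
    v,u=np.nonzero(m); z=d[v,u]; P=(R.T@((np.linalg.solve(K,np.array([u,v,np.ones_like(u)])))*z-t[:,None])).T
    print(n,len(P),"z pct",np.percentile(P[:,2],[5,25,50,75,95]))
    # depth-only segmentation
    vv,uu=np.mgrid[r0:r1,c0:c1]; zz=d[vv,uu].ravel(); Q=(R.T@(np.linalg.solve(K,np.array([uu.ravel(),vv.ravel(),np.ones(uu.size)]))*zz-t[:,None])).T
    T=Q[(Q[:,2]>.012)&(Q[:,2]<.03)]
    for nm,A in(("col",P),("dep",T)):
        A=A[(A[:,2]>.010)]
        print(nm,len(A),cv2.minAreaRect((A[:,:2]*1000).astype(np.float32)),np.median(A[:,2]))
E
```

```text
Traceback (most recent call last):
IndexError: index -1 is out of bounds for axis 0 with size 0
```

View pics/m_top.png

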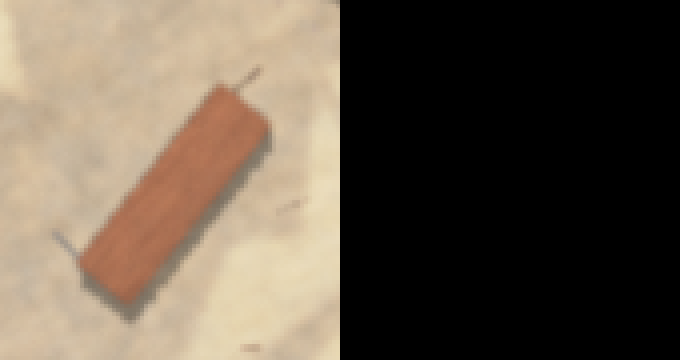

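The crop shows a plain brown top about 16 px by 57 px, with no side face mistaken for the top. I'll loosen the colour threshold and use depth.

```bash
python3 - <<'E'
from h import *
for n,roi in(("top",(210,290,305,385)),("scene",(190,255,335,385))):
    p=cv2.imread(f"pics/{n}0.png");d=np.load(f"pics/{n}0.npy")
    L=p.astype(int)
    r0,r1,c0,c1=roi
    m=np.zeros(p.shape[:2],bool)
    m[r0:r1,c0:c1]=(L[...,2]-L[...,0]>62)[r0:r1,c0:c1]
    M=camera_model(n);K=M["camera_matrix"];R=np.array(M["R"]);t=np.array(M["t"])
    vv,uu=np.mgrid[r0:r1,c0:c1]; vv=vv.ravel();uu=uu.ravel();zz=d[vv,uu]
    Q=(R.T@(np.linalg.solve(K,np.array([uu,vv,np.ones(uu.size)]))*zz-t[:,None])).T
    mm=m[vv,uu]
    print(n,"zero",np.mean(zz==0),"block z",np.percentile(Q[mm,2],[5,50,95]),"table z",np.percentile(Q[~mm,2],[5,50,95]), "area px",mm.sum())
    for nm,A in(("col",Q[mm]),("dep",Q[(Q[:,2]>.011)&(Q[:,2]<.035)])):
        print(nm,len(A),cv2.minAreaRect((A[:,:2]*1000).astype(np.float32)))
E
```

```text
top zero 0.00625 block z [0.01690243 0.02105244 0.02527955] table z [-0.0054632  -0.00125555  0.0033793 ] area px 982
col 982 ((441.6780090332031, 361.84228515625), (88.49923706054688, 153.6260223388672), 52.456825256347656)
dep 1011 ((429.9358825683594, 346.4627685546875), (46.42723846435547, 154.8477020263672), 52.47869110107422)
scene zero 0.0043076923076923075 block z [0.0207283  0.02319531 0.02580458] table z [-0.001783    0.00088761  0.00972634] area px 620
col 620 ((165.4068603515625, 643.9924926757812), (67.65088653564453, 1000.0361938476562), 41.346160888671875)
dep 723 ((429.2217712402344, 343.119140625), (46.879032135009766, 157.9767303466797), 52.250648498535156)
```

```bash
python3 - <<'E'
from h import *
import workcell
print([k for k in dir(workcell) if not k.startswith('_')]); 
try: print(finger_overhang)
except Exception as e: print(e)
h=np.array([.5917,.1254,.013]);ex=np.array([-.5776,-.8163,0]);ey=np.array([.8163,-.5776,0])
def H(c,z):
    P=ray("top",*crop(c,310,120,3.6),z);q=P-h;return np.round([q@ex*1000,q@ey*1000]),P
for nm,c,z in[("card",(217,95),.031),("card",(275,112),.031),("card",(312,38),.031),("card",(247,5),.031),("folder tip",(185,88),.009),("folder foot r",(122,268),.009),("folder foot l",(98,258),.009),("spool",(495,49),.07),("screen end",(378,333),.103),("screen end",(517,139),.103)]: print(nm,*H(c,z))
E
```

```text
['MotionError', 'camera', 'camera_model', 'finger_overhang', 'get_obs', 'hand_in']
0.025
card [-191.    2.] [0.70314867 0.27999758 0.031     ]
card [-148.   17.] [0.69134772 0.23650086 0.031     ]
card [-159.   79.] [0.74832342 0.20936895 0.031     ]
card [-213.   71.] [0.77235291 0.2584374  0.031     ]
folder tip [-214.   -3.] [0.71247293 0.30207062 0.009     ]
folder foot r [-171. -143.] [0.57363646 0.34729792 0.009     ]
folder foot l [-190. -148.] [0.5807578 0.3655314 0.009    ]
spool [-47. 141.] [0.73407659 0.08281889 0.07      ]
screen end [  0. -84.] [0.52333519 0.17347789 0.103     ]
screen end [-1. 86.] [0.66223797 0.07652536 0.103     ]
```

The stated sizes look like slightly rotated bounding boxes. By colour and depth the block is really about 44 x 154 mm, so I'll trust the images. The thread card's corner is at hatch (-148, 17) mm, which is close to where the block's tail would lie. I'll therefore bring the block in with a slight yaw and grip it near the middle. First I move over the block.

```bash
python3 -m creep '[[0,0,0,40,-24,10,0],[0,0,0,40,-24,10,0],[0,0,0,40,-24,10,0],[0,0,0,40,-24,10,0],[0,0,0,40,-24,10,0],[0,0,0,40,-24,10,0],[0,0,0,40,-24,10,0],[0,0,0,40,-24,10,0]]' 60; python3 -m creep '[[0,0,-0.13,0,0,0,0],[0,0,-0.13,0,0,0,0],[0,0,-0.13,0,0,0,0],[0,0,-0.13,0,0,0,0],[0,0,-0.13,0,0,0,0],[0,0,-0.13,0,0,0,0],[0,0,-0.133,0,0,0,0],[0,0,0,0,0,0,0]]'
cat >> h.py <<'E'
def rel(target,yaw_deg):
    "shift in tool axes (mm) and world-yaw change of tool x axis"
    o=get_obs();R=Ro.from_quat(o["ee_rot"]).as_matrix();p=np.array(o["position"])
    y=np.degrees(np.arctan2(R[1,0],R[0,0]));
    d=(yaw_deg-y+180)%360-180
    print("t",o["clock"],"pos",p.round(4),"yaw",y.round(2),"zaxis",R[:,2].round(3),"F",np.array(o["ft_force"]).round(1),"w",round(o["grip_width"],3))
    print("shift tool mm",(R.T@(np.array(target)-p)*1000).round(1),"wz needed",round(-np.radians(d),4))
E
python3 -c "
from h import *
rel([.406,.363,.032],142.3)"
```

```text
clock: 0.9
position: [0.4317, 0.3213, 0.1758]
ee_rot: [0.707, 0.707, -0.0, 0.0]
ft_force: [1.5, 0.6, 0.2]
grip_width: 1.003
clock: 1.7
position: [0.4329, 0.3198, 0.176]
ee_rot: [0.322, 0.947, -0.0, -0.0]
ft_force: [-0.9, 1.2, 0.3]
grip_width: 1.002
t 1.7 pos [0.4329 0.3198 0.176 ] yaw 142.43 zaxis [-0. -0. -1.] F [-0.9  1.2  0.3] w 1.002
shift tool mm [ 47.6  17.9 144. ] wz needed 0.0023
```

```bash
python3 -m creep '[[0,0,0.002,24,9,0,0],[0,0,0,23.6,9,0,0],[0,0,0,0,0,34,0],[0,0,0,0,0,34,0],[0,0,0,0,0,26,0],[0,0,0,0,0,0,0]]'; python3 - <<'E'
from h import *
rel([.406,.363,.032],142.3)
p,d=camera("top");cv2.imwrite("pics/c3.png",cv2.resize(p[160:310,290:450],None,fx=4,fy=4,interpolation=cv2.INTER_CUBIC))
p,d=camera("scene");cv2.imwrite("pics/c4.png",cv2.resize(p[160:280,290:430],None,fx=5,fy=5,interpolation=cv2.INTER_CUBIC))
E
```

```text
clock: 2.3
position: [0.4046, 0.3616, 0.0789]
ee_rot: [0.326, 0.946, -0.003, -0.002]
ft_force: [-0.0, -0.9, -0.3]
grip_width: 1.0
t 2.3 pos [0.4046 0.3616 0.0789] yaw 142.0 zaxis [-0.005 -0.004 -1.   ] F [-0.  -0.9 -0.3] w 1.0
shift tool mm [-0.3  2.2 46.9] wz needed -0.0053
```

View pics/c3.png

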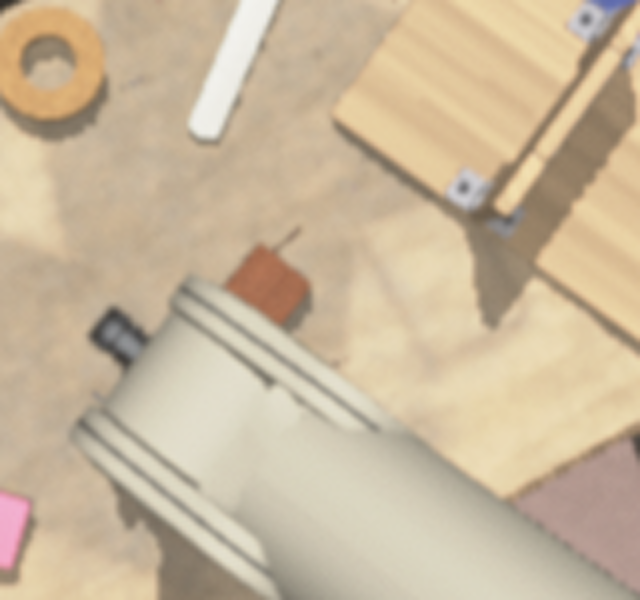

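View pics/c4.png

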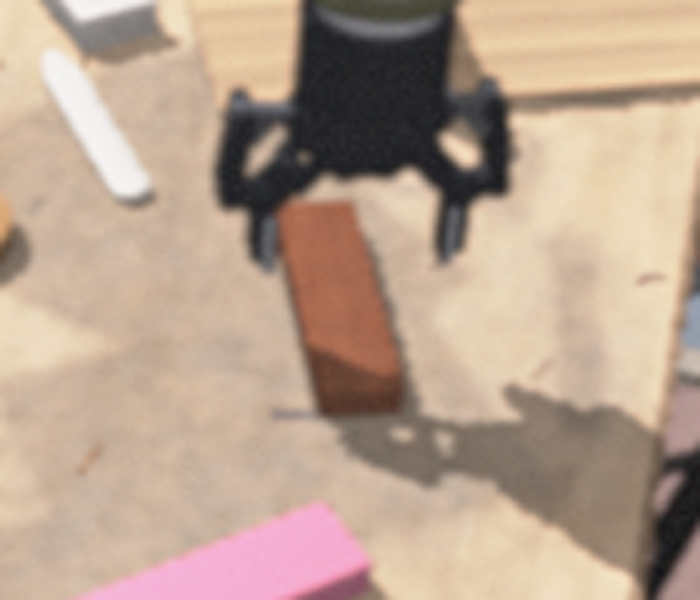

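The open fingers straddle the brown block, at c4 (265,240) and (450,230), with its end sticking out. I descend and close.

```bash
python3 -m creep '[[0,0,-0.005,0,2,12,0],[0,0,0,0,0,12,0],[0,0,0,0,0,12,0],[0,0,0,0,0,10,0],[0,0,0,0,0,0,0]]'; python3 -c "
from h import *
rel([.406,.363,.032],142.3)"
```

```text
clock: 2.9
position: [0.4068, 0.3642, 0.0346]
ee_rot: [0.322, 0.947, -0.001, -0.001]
ft_force: [-0.2, -1.2, -1.1]
grip_width: 1.001
t 2.9 pos [0.4068 0.3642 0.0346] yaw 142.48 zaxis [-0.002 -0.002 -1.   ] F [-0.2 -1.2 -1.1] w 1.001
shift tool mm [-0.1 -1.4  2.6] wz needed 0.0031
```

```bash
python3 -m creep '[[0,0,0,0,0,5,0],[0,0,0,0,0,0,0],[0,0,0,0,0,0,255],[0,0,0,0,0,0,255],[0,0,0,0,0,0,255],[0,0,0,0,0,0,255],[0,0,0,0,0,0,255],[0,0,0,0,0,0,255]]'; python3 -c "
from h import *
rel([.406,.363,.028],142.3)"
```

```text
clock: 3.7
position: [0.408, 0.3653, 0.032]
ee_rot: [0.322, 0.947, 0.0, 0.0]
ft_force: [0.0, -0.2, 5.9]
grip_width: 0.521
t 3.7 pos [0.408  0.3653 0.032 ] yaw 142.48 zaxis [ 0.001  0.001 -1.   ] F [ 0.  -0.2  5.9] w 0.521
shift tool mm [ 0.2 -3.1  4. ] wz needed 0.0031
```

The jaw opening is 0.52 × 85 = 44 mm, which confirms the true width. I lift the block and carry it to the staging pose.

```bash
python3 -m creep '[[0,0,0,0,0,-15,255],[0,0,0,0,0,-25,255],[0,0,0,0,0,-30,255],[0,0,0,0,0,0,255]]'; python3 -c "
from h import *
rel([.6496,.2357,.105],64.7)"
```

```text
clock: 4.1
position: [0.4092, 0.3667, 0.106]
ee_rot: [0.322, 0.947, 0.003, 0.002]
ft_force: [0.8, 1.3, -1.7]
grip_width: 0.52
t 4.1 pos [0.4092 0.3667 0.106 ] yaw 142.49 zaxis [ 0.005  0.004 -1.   ] F [ 0.8  1.3 -1.7] w 0.52
shift tool mm [-270.5   42.5    1.6] wz needed 1.3577
```

```bash
python3 -m creep '[[0,0,0,-40,6,0,255],[0,0,0,-45,7,0,255],[0,0,0,-45,7,0,255],[0,0,0,-45,7,0,255],[0,0,0,-45,7,0,255],[0,0,0,-40,6,0,255]]'; python3 -m creep '[[0,0,0.13,0,0,0,255],[0,0,0.13,0,0,0,255],[0,0,0.13,0,0,0,255],[0,0,0.13,0,0,0,255],[0,0,0.13,0,0,0,255],[0,0,0.13,0,0,0,255],[0,0,0.13,0,0,0,255],[0,0,0.13,0,0,0,255]]';  python3 -m creep '[[0,0,0.13,0,0,0,255],[0,0,0.13,0,0,0,255],[0,0,0.05,0,0,0,255],[0,0,0,0,0,0,255]]';python3 - <<'E'
from h import *
rel([.6496,.2357,.105],64.7)
p,d=camera("top");cv2.imwrite("pics/c5.png",cv2.resize(p[110:260,350:510],None,fx=4,fy=4,interpolation=cv2.INTER_CUBIC))
p,d=camera("scene");cv2.imwrite("pics/c6.png",cv2.resize(p[90:210,280:460],None,fx=4,fy=4,interpolation=cv2.INTER_CUBIC))
E
```

```text
clock: 4.7
position: [0.6398, 0.2364, 0.1011]
ee_rot: [0.322, 0.947, -0.0, -0.0]
ft_force: [0.5, 0.5, -1.2]
grip_width: 0.524
clock: 5.5
position: [0.6378, 0.2383, 0.1011]
ee_rot: [0.751, 0.66, -0.0, -0.0]
ft_force: [0.6, 1.0, -1.1]
grip_width: 0.519
clock: 5.9
position: [0.6378, 0.2384, 0.1011]
ee_rot: [0.843, 0.538, -0.0, -0.0]
ft_force: [0.0, -0.5, -1.9]
grip_width: 0.519
t 5.9 pos [0.6378 0.2384 0.1011] yaw 65.11 zaxis [-0.001 -0.    -1.   ] F [ 0.  -0.5 -1.9] w 0.519
shift tool mm [ 2.5 11.8 -3.9] wz needed 0.0072
```

View pics/c5.png

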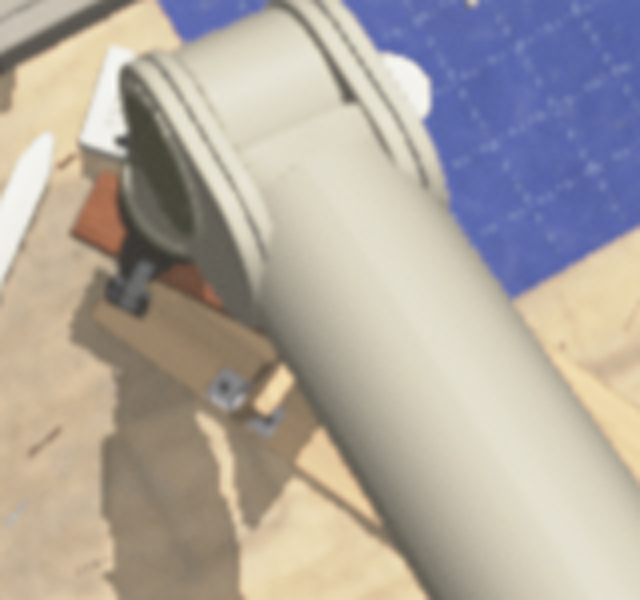

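View pics/c6.png

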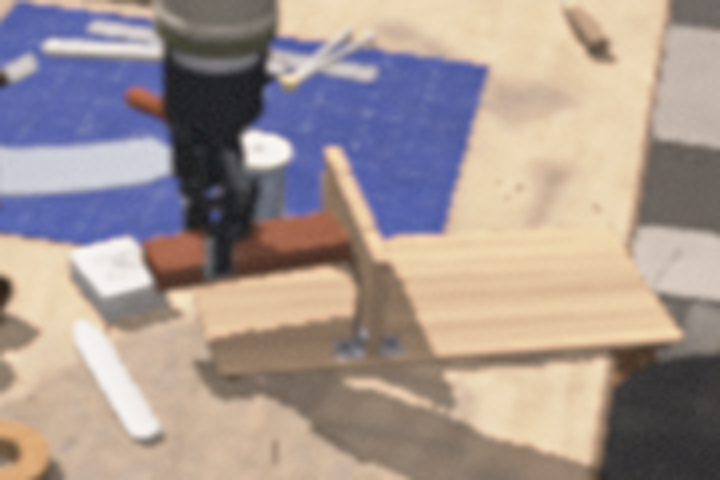

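The top view is blocked by the arm. The scene view shows the block held level, its nose at the screen (c6 345,235) and its tail next to the card (c6 150,260). I'll correct sideways and lower it, watching the force.

```bash
python3 -m creep '[[0,0,0.007,3,10,0,255],[0,0,0,0,0,0,255],[0,0,0,0,0,15,255],[0,0,0,0,0,15,255],[0,0,0,0,0,10,255],[0,0,0,0,0,0,255]]';python3 - <<'E'
from h import *
rel([.6496,.2357,.048],64.7)
h=np.array([.5917,.1254,.013]);ex=np.array([-.5776,-.8163,0]);ey=np.array([.8163,-.5776,0])
q=np.array(get_obs()["position"])-h;print("hatch",q@ex,q@ey)
p,d=camera("scene");cv2.imwrite("pics/c7.png",cv2.resize(p[90:210,280:460],None,fx=4,fy=4,interpolation=cv2.INTER_CUBIC))
E
```

```text
clock: 6.6
position: [0.647, 0.2364, 0.0583]
ee_rot: [0.845, 0.535, -0.002, -0.0]
ft_force: [-0.1, 0.3, -1.4]
grip_width: 0.522
t 6.6 pos [0.647  0.2364 0.0583] yaw 64.75 zaxis [-0.004 -0.002 -1.   ] F [-0.1  0.3 -1.4] w 0.522
shift tool mm [ 0.5  2.7 10.3] wz needed 0.0009
hatch -0.12251492529540198 -0.01900477647377141
```

View pics/c7.png

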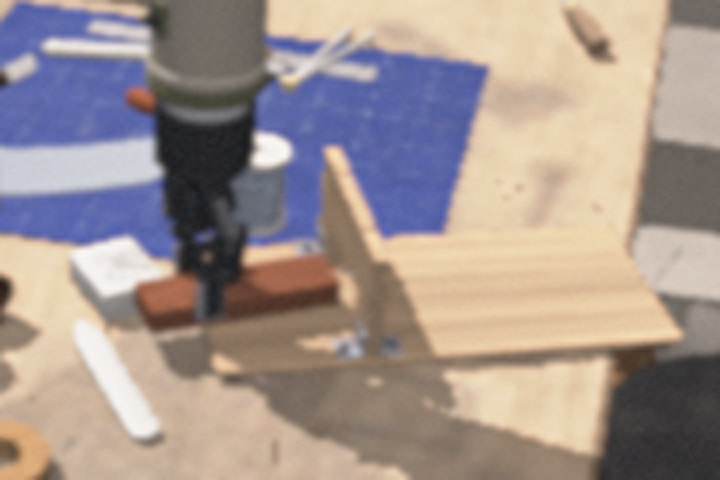

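```bash
python3 -m creep '[[0,0,0,0,0,8,255],[0,0,0,-8,0,0,255],[0,0,0,-8,0,0,255],[0,0,0,-9,0,0,255],[0,0,0,0,0,0,255]]';python3 - <<'E'
from h import *
rel([.6496,.2357,.048],64.7)
h=np.array([.5917,.1254,.013]);ex=np.array([-.5776,-.8163,0]);ey=np.array([.8163,-.5776,0])
q=np.array(get_obs()["position"])-h;print("hatch",q@ex,q@ey)
p,d=camera("scene");cv2.imwrite("pics/c8.png",cv2.resize(p[90:210,280:460],None,fx=4,fy=4,interpolation=cv2.INTER_CUBIC))
E
```

```text
clock: 7.15
position: [0.6379, 0.2121, 0.0538]
ee_rot: [0.845, 0.534, -0.0, 0.001]
ft_force: [1.0, 0.0, -0.8]
grip_width: 0.521
t 7.15 pos [0.6379 0.2121 0.0538] yaw 64.62 zaxis [ 0.001 -0.001 -1.   ] F [ 1.   0.  -0.8] w 0.521
shift tool mm [26.4  0.4  5.8] wz needed -0.0015
hatch -0.09745285916834659 -0.012330187724214122
```

View pics/c8.png

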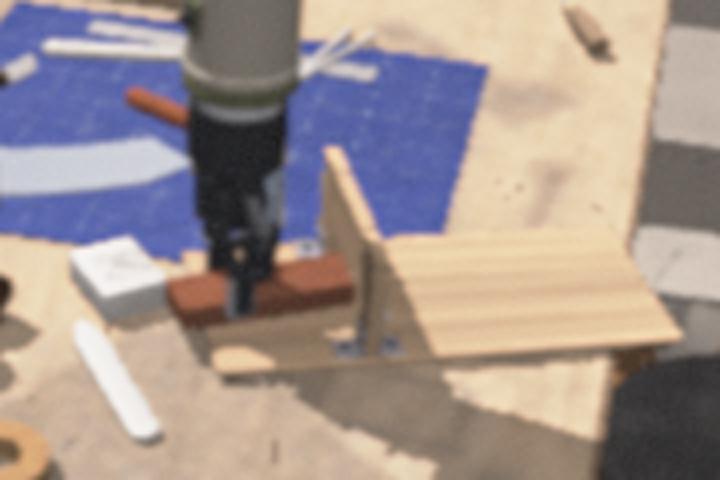

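The block is entering the hatch with no contact force. I lower it slightly, then push on while straightening.

```bash
python3 -m creep '[[0,0,0,0,0,4,255],[0,0,0.035,-7,2.2,0,255],[0,0,0.035,-7,2.2,0,255],[0,0,0.035,-7,2.2,0,255],[0,0,0.035,-7,2.2,0,255],[0,0,0.033,-5,2.2,0,255],[0,0,0,0,0,0,255]]';python3 - <<'E'
from h import *
rel([.6496,.2357,.048],54.7)
h=np.array([.5917,.1254,.013]);ex=np.array([-.5776,-.8163,0]);ey=np.array([.8163,-.5776,0])
q=np.array(get_obs()["position"])-h;print("hatch",q@ex,q@ey)
p,d=camera("scene");cv2.imwrite("pics/c9.png",cv2.resize(p[90:210,280:460],None,fx=4,fy=4,interpolation=cv2.INTER_CUBIC))
E
```

```text
clock: 7.9
position: [0.6315, 0.1787, 0.0494]
ee_rot: [0.888, 0.459, -0.0, 0.0]
ft_force: [0.6, 0.7, -1.6]
grip_width: 0.517
t 7.9 pos [0.6315 0.1787 0.0494] yaw 54.64 zaxis [ 0.    -0.001 -1.   ] F [ 0.6  0.7 -1.6] w 0.517
shift tool mm [ 57.  -18.2   1.4] wz needed -0.001
hatch -0.0664782248092943 0.001705850712490484
```

View pics/c9.png

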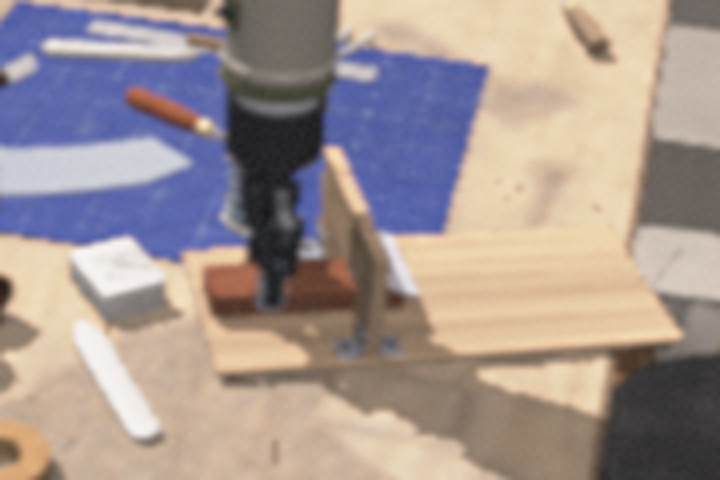

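The flap is lifted (c9 400,265), with the nose just under it. I set the block down, release, slide the open jaws back towards the tail and regrip.

```bash
python3 -m creep '[[0,0,0,0,0,4,255],[0,0,0,0,0,0,255],[0,0,0,0,0,0,0],[0,0,0,0,0,0,0],[0,0,0,0,0,0,0],[0,0,0,0,0,0,0],[0,0,0,0,0,0,0]]';python3 - <<'E'
from h import *
rel([.6496,.2357,.048],54.7)
h=np.array([.5917,.1254,.013]);ex=np.array([-.5776,-.8163,0]);ey=np.array([.8163,-.5776,0])
q=np.array(get_obs()["position"])-h;print("hatch",q@ex,q@ey)
E
python3 -m creep '[[0,0,0,10,-1.5,-3,0],[0,0,0,12,0,0,0],[0,0,0,12,0,0,0],[0,0,0,0,0,0,0],[0,0,0,0,0,0,0]]';python3 - <<'E'
from h import *
rel([.6496,.2357,.048],54.7)
h=np.array([.5917,.1254,.013]);ex=np.array([-.5776,-.8163,0]);ey=np.array([.8163,-.5776,0])
q=np.array(get_obs()["position"])-h;print("hatch",q@ex,q@ey)
p,d=camera("scene");cv2.imwrite("pics/c10.png",cv2.resize(p[90:210,280:460],None,fx=4,fy=4,interpolation=cv2.INTER_CUBIC))
E
```

```text
clock: 8.65
position: [0.6315, 0.1801, 0.0454]
ee_rot: [0.888, 0.46, 0.0, 0.0]
ft_force: [-1.2, -0.2, 0.3]
grip_width: 1.001
t 8.65 pos [0.6315 0.1801 0.0454] yaw 54.83 zaxis [ 0.  0. -1.] F [-1.2 -0.2  0.3] w 1.001
shift tool mm [ 55.9 -17.2  -2.6] wz needed 0.0022
hatch -0.06763786419536225 0.0008546198070197538
clock: 9.15
position: [0.6498, 0.2092, 0.0479]
ee_rot: [0.888, 0.461, -0.0, 0.0]
ft_force: [0.8, 0.4, -0.0]
grip_width: 0.997
t 9.15 pos [0.6498 0.2092 0.0479] yaw 54.86 zaxis [-0. -0. -1.] F [ 0.8  0.4 -0. ] w 0.997
shift tool mm [ 21.6 -15.4  -0.1] wz needed 0.0029
hatch -0.10196388006215022 -0.0009729390479628909
```

View pics/c10.png

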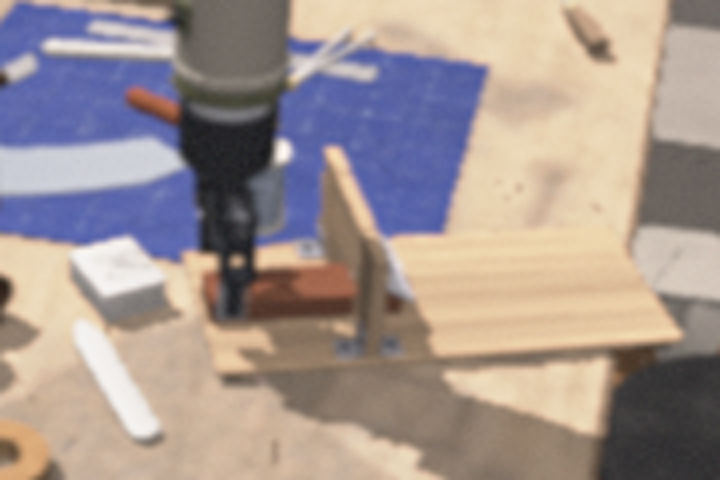

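The block lies on the board with the jaws at its tail (c10 230,295). I regrip and push about 41 mm.

```bash
python3 -m creep '[[0,0,0,0,0,0,255],[0,0,0,0,0,0,255],[0,0,0,0,0,0,255],[0,0,0,0,0,0,255],[0,0,0,0,0,0,255],[0,0,0,0,0,-1,255],[0,0,0,-7,0,0,255],[0,0,0,-7,0,0,255]]'; python3 -m creep '[[0,0,0,-7,0,0,255],[0,0,0,-7,0,0,255],[0,0,0,-7,0,0,255],[0,0,0,-6,0,0,255],[0,0,0,0,0,0,255]]';python3 - <<'E'
from h import *
rel([.6496,.2357,.048],54.7)
h=np.array([.5917,.1254,.013]);ex=np.array([-.5776,-.8163,0]);ey=np.array([.8163,-.5776,0])
q=np.array(get_obs()["position"])-h;print("hatch",q@ex,q@ey)
p,d=camera("scene");cv2.imwrite("pics/c11.png",cv2.resize(p[90:210,280:460],None,fx=4,fy=4,interpolation=cv2.INTER_CUBIC))
E
```

```text
clock: 10.0
position: [0.6411, 0.197, 0.0489]
ee_rot: [0.888, 0.46, -0.0, -0.0]
ft_force: [0.2, 0.4, -1.0]
grip_width: 0.515
clock: 10.5
position: [0.6258, 0.174, 0.0493]
ee_rot: [0.888, 0.46, -0.0, 0.0]
ft_force: [0.4, -0.8, -0.7]
grip_width: 0.519
t 10.5 pos [0.6258 0.174  0.0493] yaw 54.76 zaxis [-0.    -0.001 -1.   ] F [ 0.4 -0.8 -0.7] w 0.519
shift tool mm [ 64.2 -16.2   1.2] wz needed 0.001
hatch -0.059323260411965485 -0.00021867582041379342
```

View pics/c11.png

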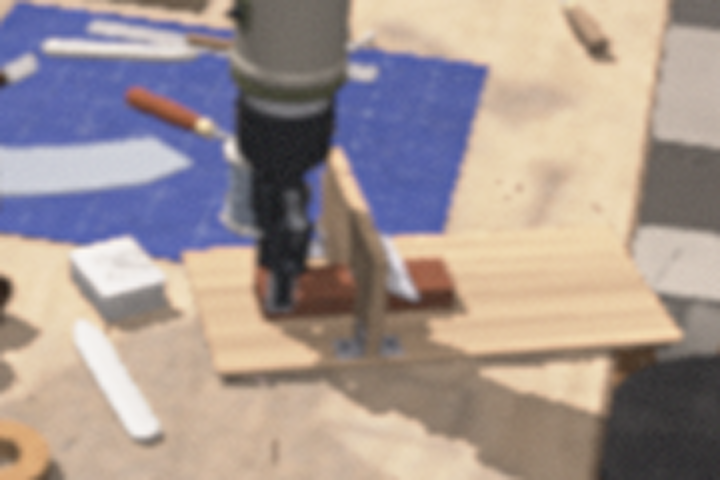

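The nose sticks out beyond the flap (c11 450,285). I release, lift and cross over the screen with the gripper empty.

```bash
python3 -m creep '[[0,0,0,0,0,1,0],[0,0,0,0,0,0,0],[0,0,0,0,0,0,0],[0,0,0,0,0,0,0],[0,0,0,0,0,0,0],[0,0,0,0,0,0,0],[0,0,0,2,0,-20,0],[0,0,0,0,0,-35,0]]'; python3 -m creep '[[0,0,0,0,0,-40,0],[0,0,0,0,0,-40,0],[0,0,0,0,0,0,0],[0,0,0,-30,0,0,0],[0,0,0,-40,0,0,0],[0,0,0,-40,0,0,0],[0,0,0,-20,0,0,0],[0,0,0,0,0,0,0]]';python3 - <<'E'
from h import *
h=np.array([.5917,.1254,.013]);ex=np.array([-.5776,-.8163,0]);ey=np.array([.8163,-.5776,0])
t=h+.068*ex;t[2]=.049
rel(t,54.7)
p,d=camera("scene");cv2.imwrite("pics/c12.png",cv2.resize(p[90:210,280:460],None,fx=4,fy=4,interpolation=cv2.INTER_CUBIC))
E
```

```text
clock: 11.35
position: [0.6258, 0.1766, 0.1014]
ee_rot: [0.888, 0.461, -0.002, -0.0]
ft_force: [0.1, 0.8, 0.4]
grip_width: 0.998
clock: 12.15
position: [0.5514, 0.0674, 0.1834]
ee_rot: [0.889, 0.459, -0.0, 0.0]
ft_force: [0.2, 0.0, -0.9]
grip_width: 1.002
t 12.15 pos [0.5514 0.0674 0.1834] yaw 54.59 zaxis [-0.    -0.001 -1.   ] F [ 0.2  0.  -0.9] w 1.002
shift tool mm [  2.7  -0.7 134.4] wz needed -0.002
```

View pics/c12.png

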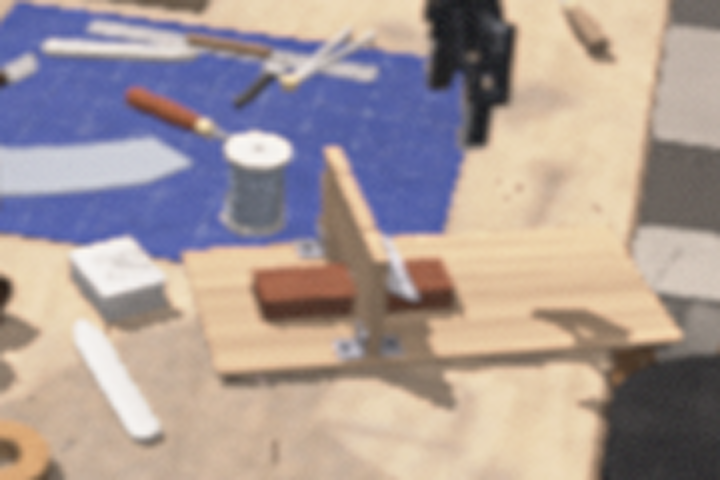

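The block lies freely under the lifted flap, its near bottom corners at c12 (262,318) and (453,305). I'll check its position.

```bash
python3 - <<'E'
from h import *
h=np.array([.5917,.1254,.013]);ex=np.array([-.5776,-.8163,0]);ey=np.array([.8163,-.5776,0])
for c,z in [((262,318),.013),((453,305),.013),((443,261),.035),((457,284),.035),((255,272),.035)]:
    q=ray("scene",*crop(c,280,90,4),z)-h; print((q@ex).round(4),(q@ey).round(4))
E
```

```text
-0.0684 -0.0139
0.0867 -0.0135
0.0843 0.0174
0.0863 -0.0164
-0.0691 0.0187
```

The block spans x -69 to +86 mm with its centre at about +9, so milestone 1 holds. The jaws at x = 70 mm clear the flap edge, so I go straight down.

```bash
python3 -m creep '[[0,0,0,0,0,30,0],[0,0,0,0,0,35,0],[0,0,0,0,0,30,0],[0,0,0,0,0,20,0],[0,0,0,0,0,12,0],[0,0,0,0,0,5,0],[0,0,0,0,0,0,0]]';python3 - <<'E'
from h import *
h=np.array([.5917,.1254,.013]);ex=np.array([-.5776,-.8163,0]);ey=np.array([.8163,-.5776,0])
t=h+.070*ex;t[2]=.048
rel(t,54.7)
p,d=camera("scene");cv2.imwrite("pics/c13.png",cv2.resize(p[90:210,280:460],None,fx=4,fy=4,interpolation=cv2.INTER_CUBIC))
E
```

```text
clock: 12.9
position: [0.5527, 0.0711, 0.0512]
ee_rot: [0.888, 0.461, -0.0, -0.0]
ft_force: [-1.1, -0.4, -0.1]
grip_width: 0.997
t 12.9 pos [0.5527 0.0711 0.0512] yaw 54.85 zaxis [-0.  0. -1.] F [-1.1 -0.4 -0.1] w 0.997
shift tool mm [-3.2  0.5  3.2] wz needed 0.0027
```

View pics/c13.png

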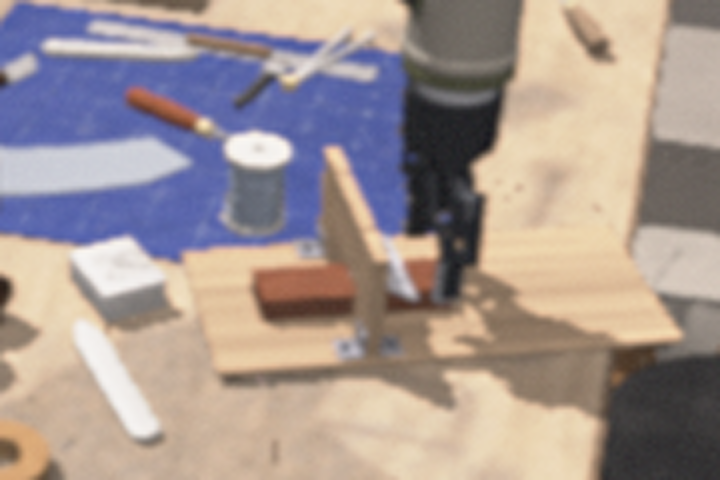

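The finger sits between the flap edge (c13 415,300) and the nose. I close and draw on.

```bash
python3 -m creep '[[0,0,0.002,-3,0,2,0],[0,0,0,0,0,0,255],[0,0,0,0,0,0,255],[0,0,0,0,0,0,255],[0,0,0,0,0,0,255],[0,0,0,0,0,0,255],[0,0,0,0,0,-1,255],[0,0,0,-8,0,0,255]]';python3 -m creep '[[0,0,0,-15,0,0,255],[0,0,0,-20,0,0,255],[0,0,0,-20,0,0,255],[0,0,0,-20,0,0,255],[0,0,0,-20,0,0,255],[0,0,0,-20,0,0,255],[0,0,0,-20,0,0,255],[0,0,0,0,0,0,255]]';python3 - <<'E'
from h import *
h=np.array([.5917,.1254,.013]);ex=np.array([-.5776,-.8163,0]);ey=np.array([.8163,-.5776,0])
t=h+.213*ex;t[2]=.048
rel(t,54.7)
p,d=camera("scene");cv2.imwrite("pics/c14.png",cv2.resize(p[90:210,280:460],None,fx=4,fy=4,interpolation=cv2.INTER_CUBIC))
E
```

```text
clock: 13.75
position: [0.5463, 0.0625, 0.0505]
ee_rot: [0.888, 0.46, 0.0, -0.0]
ft_force: [-0.7, -0.2, -1.6]
grip_width: 0.517
clock: 14.55
position: [0.466, -0.0515, 0.0503]
ee_rot: [0.889, 0.458, -0.001, 0.0]
ft_force: [-0.4, -0.2, -0.2]
grip_width: 0.515
t 14.55 pos [ 0.466  -0.0515  0.0503] yaw 54.47 zaxis [-0.001 -0.001 -1.   ] F [-0.4 -0.2 -0.2] w 0.515
shift tool mm [4.  0.4 2.3] wz needed -0.004
```

View pics/c14.png

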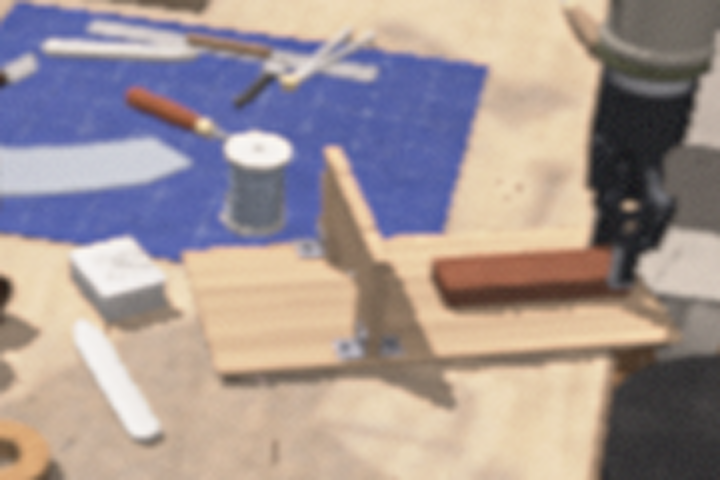

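The block is clear of the screen and the flap has dropped. I set it down, release and lift.

```bash
python3 -m creep '[[0,0,0,0,0,1.5,255],[0,0,0,0,0,0,0],[0,0,0,0,0,0,0],[0,0,0,0,0,0,0],[0,0,0,0,0,0,0],[0,0,0,0,0,-15,0],[0,0,0,0,0,-35,0],[0,0,0,0,0,-40,0]]';python3 -m creep '[[0,0,0,-20,0,-40,0],[0,0,0,-20,0,-40,0],[0,0,0,-20,0,0,0],[0,0,0,0,0,0,0],[0,0,0,0,0,0,0]]';python3 - <<'E'
from h import *
p,d=camera("scene");cv2.imwrite("pics/c15.png",cv2.resize(p[90:210,280:460],None,fx=4,fy=4,interpolation=cv2.INTER_CUBIC))
p,d=camera("top");cv2.imwrite("pics/c16.png",cv2.resize(p[120:285,310:530],None,fx=3.6,fy=3.6,interpolation=cv2.INTER_CUBIC))
E
```

```text
clock: 15.4
position: [0.4671, -0.0484, 0.1389]
ee_rot: [0.888, 0.46, -0.001, -0.001]
ft_force: [1.5, 0.5, -0.5]
grip_width: 1.005
clock: 15.9
position: [0.4334, -0.0973, 0.2186]
ee_rot: [0.888, 0.459, 0.0, -0.0]
ft_force: [-0.4, -0.6, 0.2]
grip_width: 0.999
```

View pics/c15.png

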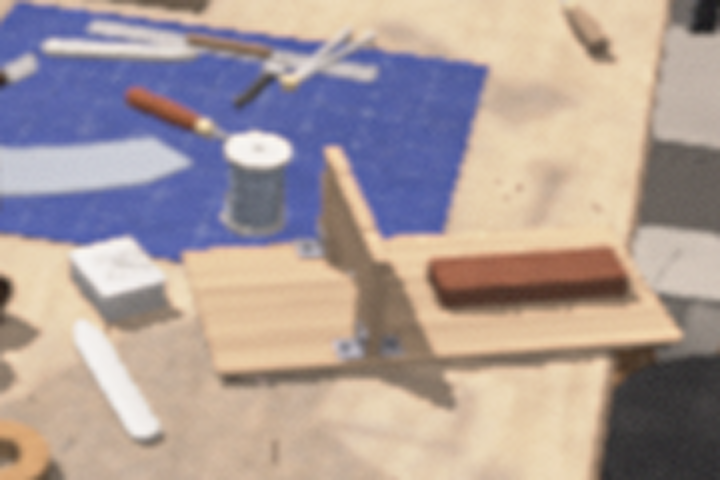

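View pics/c16.png

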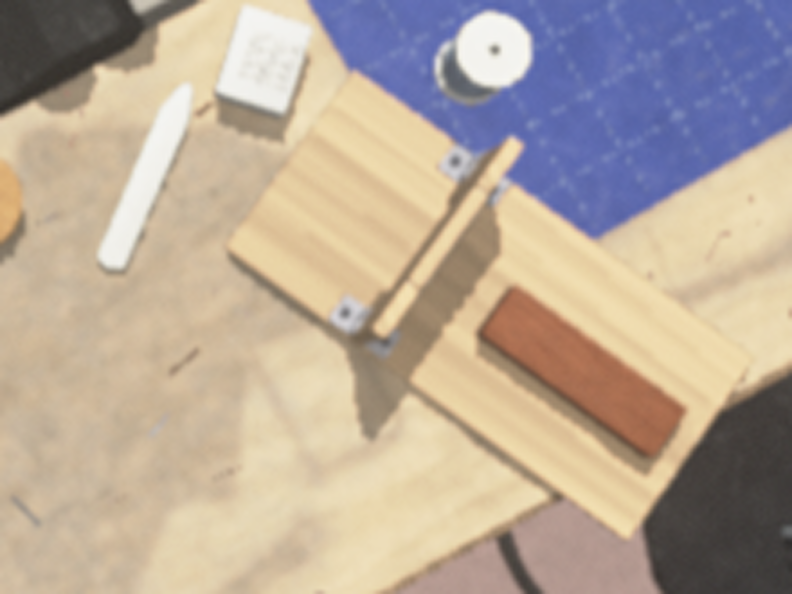

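The block lies on the clean part, with c16 corners at (515,288), (685,410), (652,457) and (480,333). The bystanders are at the same pixels as at the start, and the flap isn't visible from above, as expected when it hangs shut.

```bash
python3 - <<'E'
from h import *
h=np.array([.5917,.1254,.013]);ex=np.array([-.5776,-.8163,0]);ey=np.array([.8163,-.5776,0])
P=np.array([ray("top",*crop(c,310,120,3.6),.035) for c in [(515,288),(685,410),(652,457),(480,333)]])-h
print((P@ex).round(3),(P@ey).round(3),(P@ex).mean(),(P@ey).mean())
# change of pictures vs start left of/around screen
p=cv2.imread("pics/c16.png").astype(int);a=cv2.imread("pics/c1.png").astype(int)
print("diff card/folder/spool", [np.abs(p-a)[s].mean().round(2) for s in (np.s_[0:120,210:315],np.s_[80:270,95:195],np.s_[5:105,430:535])])
# depth of block top
p,d=camera("top");M=camera_model("top")
H=[]
for x in(.09,.12,.15,.18,.21):
    X=h+ex*x;X[2]=.035;u,v=proj("top",X).round().astype(int);z=d[v,u];R=np.array(M["R"]);Q=R.T@(np.linalg.solve(M["camera_matrix"],[u,v,1])*z-np.array(M["t"]));H.append(Q[2].round(4))
print("top heights",H)
p0=cv2.imread("pics/top0.png").astype(int);print("tape diff",np.abs(p.astype(int)-p0)[160:195,285:320].mean())
hand_in()
E
```

```text
[0.071 0.222 0.222 0.069] [ 0.015  0.017 -0.026 -0.027] 0.14608417496120168 -0.005302635330962504
diff card/folder/spool [np.float64(1.74), np.float64(2.04), np.float64(1.62)]
top heights [np.float64(0.0313), np.float64(0.0298), np.float64(0.0332), np.float64(0.0358), np.float64(0.0324)]
tape diff 2.0685714285714285
the job is handed in; nothing more can be done
```

The block went through the hatch and lies on the clean part of the board. I handed the job in at about 16 s on the robot's clock; `hand_in()` gives no verdict.

**What I did:**
- I gripped the brown block and set it before the hatch at a slight yaw to keep clear of the thread card.
- I pushed it under the flap, released it, regripped it at the tail and pushed it on until its centre was about 9 mm past the screen.
- I let go, crossed over the screen with the gripper empty, took the end that stuck out and drew the block on. Then I released it and lifted clear.

**Last checks:**
- **Block:** its centre is about 146 mm past the screen and 5 mm off the middle line. The tail is at about 70 mm, some 56 mm clear of the flap. It looks flat in both pictures; depth put its top at 30–36 mm against an expected 35, which is noisy but shows no clear tilt.
- **Flap:** no flap shows on the clean side in either picture, so I take it to be shut. I could not read its angle.
- **Bystanders:** the pictures of the card, folder, spool and tape roll are unchanged from the start.
- **Robot:** it stood clear of everything, with the wrist force near zero.

**Disagreement:** the block is really about 44 mm wide, by both the images and the jaw opening, not the stated 56 mm. This did not affect the job.

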